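# Sort the worktop clutter

### The job

Please sort the things left along the front of the worktop: stand the two green-capped spice jars upright in the pale wooden spice rack, one in each well, lay the teaspoon flat in the long dark cutlery tray, and put both purple clothes pegs in the square grey peg box. The salt shaker stays standing where it is.

Things in the scene. Friction and masses are not known exactly. Their poses are not given: they have to be found in the camera images.
- jar_a_mid (a point): One spice jar: clear glass jar with a green screw cap, standing upright; round, 44 mm across the glass (45 at the cap), 106 mm tall. The point is at its centre, half-way up (53 mm above its foot), its z axis points up along the jar. Grip it from above about 25 mm above this point, so that the gripper clears the cap. The two spice jars are alike.
- jar_b_mid (a point): The other spice jar: clear glass jar with a green screw cap, standing upright; round, 44 mm across the glass (45 at the cap), 106 mm tall. The point is at its centre, half-way up (53 mm above its foot), its z axis points up along the jar. Grip it from above about 25 mm above this point, so that the gripper clears the cap.
- peg_a_mid (a point): One clothes peg: purple plastic bar, 72 mm long (its y axis), 15 mm wide (its x axis), 12 mm high, lying flat on the worktop. The point is at its centre, 6 mm above its underside. The two pegs are alike.
- peg_b_mid (a point): The other clothes peg: purple plastic bar, 72 mm long (its y axis), 15 mm wide (its x axis), 12 mm high, lying flat on the worktop. The point is at its centre, 6 mm above its underside. The two pegs are alike.
- spoon_mid (a point): Metal teaspoon, 139 mm long (its x axis), 30 mm wide at the bowl and narrower at the middle, 10 mm high, lying flat on the worktop. The point is at its middle, 5 mm above its underside.
- salt_mid (a point): Salt shaker: glass body with a grey domed top (no green cap), 44 mm across, 90 mm tall, standing among the things. The point is at its centre, 45 mm above its foot. It stays where it is.
- spice_rack: Spice rack: fixed pale wooden block, 88 mm (its x axis) by 190 mm (its y axis), 26 mm high, with two round wells in its top, each 62 mm across and 18 mm deep (the well floors are 8 mm above its underside), centred 52 mm either side of the middle along its y axis. Origin at the centre of its underside, z up. (Behind all the work, at the left, stands a fixed white wire bottle rack, 0.34 m tall, from x = 0.66 back, y = 0.13 to 0.31: keep the arm clear of it.)
- cutlery_tray: Cutlery tray: fixed long low dark wooden open tray, 84 mm (its x axis) by 200 mm (its y axis) outside, 18 mm high, walls and floor about 5 mm thick, so 74 by 190 mm inside. Origin at the centre of its underside, z up.
- peg_box: Peg box: fixed square grey plastic open box, 120 by 120 mm outside, 32 mm high, walls and floor about 5 mm thick, so 110 by 110 mm inside. Origin at the centre of its underside, z up.

How it is judged:
At the end, for the whole second after the job is handed in: Jars upright (0.12 rad) on the floors of the rack wells; teaspoon in the cutlery tray, its middle under 16 mm above the tray underside; both pegs in the peg box, centres below its rim; all at rest (0.02 m/s); salt shaker upright (0.15 rad), within 30 mm of its start (x of jar_a_mid in the frame of spice_rack between -0.016 and 0.016 m and y of jar_a_mid in the frame of spice_rack between -0.068 and 0.068 m and z of jar_a_mid in the frame of spice_rack between 0 and 0.066 m and linear speed of each of jar_a, jar_b, peg_a, peg_b, spoon below 0.02 m/s and angle between each of jar_a_mid, jar_b_mid's own z axis and vertical below 0.12 rad and x of jar_b_mid in the frame of spice_rack between -0.016 and 0.016 m and y of jar_b_mid in the frame of spice_rack between -0.068 and 0.068 m and z of jar_b_mid in the frame of spice_rack between 0 and 0.066 m and x of peg_a_mid in the frame of peg_box between -0.055 and 0.055 m and y of peg_a_mid in the frame of peg_box between -0.055 and 0.055 m and z of peg_a_mid in the frame of peg_box between 0 and 0.032 m and x of peg_b_mid in the frame of peg_box between -0.055 and 0.055 m and y of peg_b_mid in the frame of peg_box between -0.055 and 0.055 m and z of peg_b_mid in the frame of peg_box between 0 and 0.032 m and x of spoon_mid in the frame of cutlery_tray between -0.035 and 0.035 m and y of spoon_mid in the frame of cutlery_tray between -0.045 and 0.045 m and z of spoon_mid in the frame of cutlery_tray between 0 and 0.016 m and distance of salt_mid from where it was at the start of the episode below 0.03 m and angle between salt_mid's own z axis and vertical below 0.15 rad); the robot touches nothing.
It also fails if it takes over 125 s, if anything falls off the work surface, if the arm or the gripper's body presses on something with over 40 N, if the wrist force passes 120 N, or if a joint passes its speed limit or range.

### The arm

A 6-joint arm with a two-finger parallel gripper is mounted at the origin on a cart in front of the work surface, level with it; the furniture and walls round the work are solid. World frame = base frame: x ahead of the robot, y to its left, z up, the work surface at z = 0. Lengths are in m, angles in rad, forces in N, time in s.
With the tool pointing down it reaches from about 0.4 to 0.925 m from the base axis. Payload 12.5 kg.
Tool frame: the origin (TCP) lies midway between the tips of the shut fingers; the grasp point (between the pads) lies 19 mm behind it; z points along the fingers, y is the line along which they close (so a half turn about z gives the same grasp; the last joint's range is limited). The gripper opens to 95 mm and grips with 3 to 60 N. Pads are 20 mm wide; open, the fingers measure 119 mm over their backs; the gripper's body (75 mm by 180 mm) begins 59 mm behind the grasp point.
Start: joints at [-1.254, 0.491, 1.559, -0, 1.092, -0.106], TCP at [0.256, -0.57, 0.215] pointing down, gripper open.
Joint ranges: [-3.1, 3.1], [-0.84, 2.19], [0.05, 2.79], [-1.13, 4.28], [0.06, 2.93], [-2.69, 2.69]. Speed limits (rad/s): [2.22, 2.22, 2.79, 3.14, 3.14, 3.14].

### API

Orientations are given as a unit quaternion [w, x, y, z].
In Python, from station import * gives the robot as it stands.
- The arm moves only by the tool send_rows, never from a script. Its argument "deltas" is a list that holds one entry, the list of rows, each a list of 5 numbers: the shift along the tool's x, y, z in cm, then the turn about the tool's z in rad, then the finger opening in cm, from 0 to 9.51. A call has 1 to 10 rows; each row shifts and turns the commanded pose from where the row before left it, along the tool's axes as they then stand; what a row does not reach is not made up. A row lasts 1/10 s, in which the tool goes at most 50 mm and 8.59 degrees, less where a joint would pass 70% of its speed; a pose out of reach is approached as far as the arm can. A call is refused whole if a number of a shift passes 5 or a number of a turn 0.15, either way. A call with a gripper value outside its range is refused whole. The fingers move at their own pace and stop on an object; the grip force is fixed at half the most. Time passes only in rows, so rows that do not move let the fingers close. It gives the time, the measured TCP pose, the force, the opening and the grip force at its end, in the units of the state.
- state(): the state, without advancing time (a new reading comes with each control period).
- capture(name): name is "scene" or "top"; returns a dict with "frame" (420x560x3 uint8, red, green, blue), "z_map" (420x560 float32, m along the optical axis (not along the pixel's ray), 0 where there is no reading), "intrinsics" (3x3 intrinsics, pixels), "k1" (the pictures are not rectified: a ray, as slopes to the right and down, at radius r is drawn at 1 + k1 r^2 times it, then the intrinsics apply), "xyz" and "orientation" of the camera in the world. Camera axes: x right, y up, looking along -z (the intrinsics and any distortion apply to the point x, -y, -z); pixel columns grow to the right and rows downward; lengths in m; the calibration is good to about 2 mm. A picture is of the moment at which its call begins.
- finish_job(): hands the job in; it is judged then, once.
The state is a dict: "time": time; "qpos": joint angles; "joint_vel": joint speeds; "joint_efforts": joint torques, N m; "ee_pos": TCP position; "ee_rot": TCP orientation; "ft_force": force on the tool from outside, world axes, zero at the start; "moment": the same for the moment, N m; "opening": finger opening in m; "grasp_force": force on a finger pad.
Only numpy, scipy, OpenCV 4.12 (cv2) and the standard library are available. Lean on these libraries where they do the work, as an engineer would, in place of code of your own. Each camera call takes 0.05 s, during which the arm holds its last target. There are 200 camera calls.

## Working session

There is one attempt and no reset: what is moved stays moved. The work goes in short steps, Python scripts to look and compute and a tool call to move; the robot and the scene stay as the last step left them, time stands still between calls to the robot, and variables do not carry over. Pictures are saved under pics/ and viewed, at most 14 in all, crops included, and the job is handed in when it is done.

Besides the shell and the picture viewer there is one more tool, called after "Call:" as a command line: name --argument value ..., lists and objects as JSON in quotes. send_rows: Moves the arm, as the interface text tells. Its arguments: {"type":"object","properties":{"deltas":{"type":"array","items":{"type":"array","items":{"type":"array","items":{"type":"number"}}}}},"required":["deltas"]}

```bash
mkdir -p pics; cat > h.py <<'E'
from station import *
import numpy as np, cv2
from scipy.spatial.transform import Rotation as R
def rot(q): return R.from_quat([q[1],q[2],q[3],q[0]]).as_matrix()
def cam(n,save=None):
    c=capture(n)
    if save: cv2.imwrite('pics/'+save,cv2.cvtColor(c['frame'],cv2.COLOR_RGB2BGR))
    return c
def slopes(c,px):
    K=np.array(c['intrinsics']);p=np.atleast_2d(np.array(px,float))
    d=np.c_[(p[:,0]-K[0,2])/K[0,0],(p[:,1]-K[1,2])/K[1,1]]
    u=d.copy()
    for _ in range(20): u=d/(1+c['k1']*(u**2).sum(1,keepdims=True))
    return u
def rays(c,px):
    u=slopes(c,px); return np.c_[u[:,0],-u[:,1],-np.ones(len(u))]@rot(c['orientation']).T
def onplane(c,px,z):
    r=rays(c,px);o=np.array(c['xyz']);return o+r*((z-o[2])/r[:,2])[:,None]
def cloud(c):
    h,w=c['z_map'].shape
    v,u=np.mgrid[:h,:w];r=rays(c,np.c_[u.ravel(),v.ravel()])
    P=np.array(c['xyz'])+r*c['z_map'].ravel()[:,None]
    P[c['z_map'].ravel()==0]=np.nan
    return P.reshape(h,w,3)
E
python3 - <<'E'
from h import *
for n in('scene','top'):
    c=cam(n,n+'1.png');print(n,c['xyz'],c['orientation'],c['k1'],c['intrinsics'])
s=state();print(s['ee_pos'],s['ee_rot'],s['ft_force'])
E
```

```text
scene [0.06693211 0.71427001 0.51848342] [-0.20127849 -0.13264196  0.50320515  0.82986605] 0.010445512775786273 [[401.32624689   0.         277.35852272]
 [  0.         401.32624689 213.02545042]
 [  0.           0.           1.        ]]
top [ 0.40902445 -0.04899263  1.42655042] [-0.70675849 -0.01720195  0.02212539  0.70689956] -0.08469593763644558 [[517.18206895   0.         277.91780773]
 [  0.         517.18206895 209.0150514 ]
 [  0.           0.           1.        ]]
[ 0.25640297 -0.56975889  0.21412032] [-4.84892086e-04  9.77736955e-01  2.09833763e-01 -5.25747617e-05] [ 0.2433122  -0.51587543 -0.51670435]
```

View pics/scene1.png

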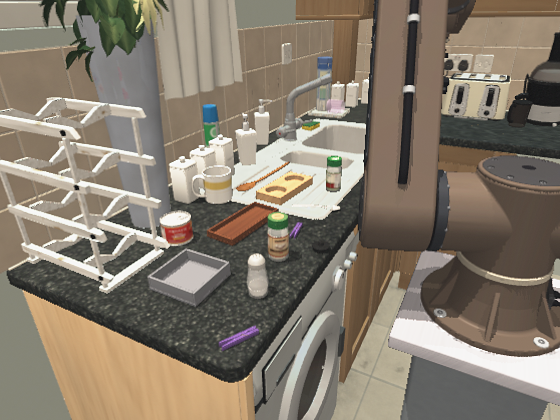

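View pics/top1.png

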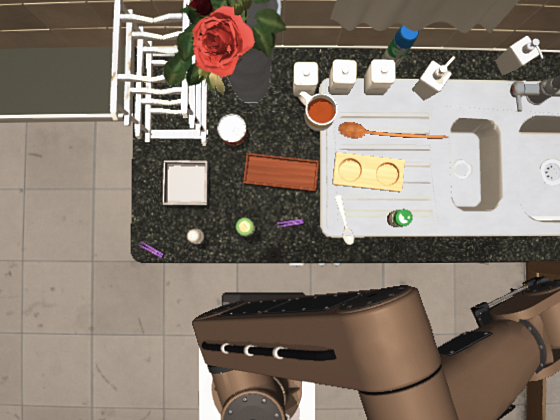

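The top view shows the rack at (368,172), tray (281,172) and box (185,183). The jars are at (245,227) and (402,217), the pegs at (151,249) and (290,223), the spoon from (339,198) to (348,240), and the salt shaker at (195,236). Next I measure these.

```bash
cat > m.py <<'E'
from h import *
def comps(m,amin=20):
    n,l,s,c=cv2.connectedComponentsWithStats(m.astype(np.uint8)*255)
    return [(l==i) for i in range(1,n) if s[i,4]>=amin]
def rect(c,mask,z):
    cs,_=cv2.findContours(mask.astype(np.uint8),cv2.RETR_EXTERNAL,cv2.CHAIN_APPROX_NONE)
    k=max(cs,key=len)[:,0,:]
    w=onplane(c,k,z)[:,:2]
    (x,y),(a,b),t=cv2.minAreaRect((w*1000).astype(np.float32))
    if a<b: a,b,t=b,a,t+90
    return np.round([x,y,a,b,(t+90)%180-90],1)  # mm, long side direction deg from +x
E
python3 - <<'E'
from m import *
c=cam('top');P=cloud(c);h=cv2.cvtColor(c['frame'],cv2.COLOR_RGB2HSV).astype(int);H,S,V=h[...,0],h[...,1],h[...,2]
v,u=np.mgrid[:420,:560];roi=(v>140)&(v<262)&(u>130)&(u<440)
def show(n,m,z):
    for k in comps(m&roi):
        q=P[k];print(n,'px',u[k].mean().round(),v[k].mean().round(),k.sum(),rect(c,k,z),'depth med',np.nanmedian(q,axis=0).round(4),'zmax',np.nanpercentile(q[:,2],95).round(4))
show('purple',(H>125)&(H<160)&(S>80),.010)
show('green',(H>38)&(H<85)&(S>70),.106)
show('rack',(H>15)&(H<32)&(S>60)&(V>120)&(u>325),.026)
show('tray',(H<14)&(S>90)&(u>235)&(u<325)&(v>145)&(v<200),.018)
show('boxall',(P[...,2]>.02)&(P[...,2]<.06)&(u<215),.032)
show('saltZ',(P[...,2]>.07)&(v>200),.085)
show('spoon',(P[...,2]>.003)&(P[...,2]<.03)&(u>325)&(u<365)&(v>190),.006)
print('drain z',P[225,370],P[200,330],'wt',P[215,220],P[240,280])
print('well',h[172,350],h[172,387], P[170,350],P[174,387],P[172,368])
x0=cv2.resize(c['frame'][130:265,125:425],None,fx=2.6,fy=2.6,interpolation=cv2.INTER_CUBIC);cv2.imwrite('pics/crop1.png',x0[...,::-1])
E
```

```text
purple px 291.0 222.0 127 [450.5 -92.   70.9  15.1 -81.9] depth med [ 0.4522 -0.0945  0.0076] zmax 0.0142
purple px 152.0 250.0 135 [377.4 289.1  71.   16.   60.8] depth med [0.3778 0.2883 0.0083] zmax 0.014
green px 402.0 217.0 195 [ 462.  -378.7   44.3   41.3   89.3] depth med [ 0.4645 -0.3794  0.1051] zmax 0.1102
green px 244.0 226.0 166 [439.2  28.4  46.   45.9 -90. ] depth med [0.4416 0.0285 0.104 ] zmax 0.1092
rack px 368.0 172.0 2104 [ 589.6 -307.1  191.3   88.3   84. ] depth med [ 0.5887 -0.3067  0.0241] zmax 0.0304
tray px 281.0 172.0 2365 [590.  -66.4 203.2  88.4  83.8] depth med [ 0.5909 -0.0674  0.0061] zmax 0.0195
boxall px 204.0 143.0 21 [ 6.669e+02  1.427e+02  1.100e+01  1.100e+01 -1.000e-01] depth med [0.6673 0.1419 0.0354] zmax 0.042
boxall px 185.0 183.0 410 [557.5 192.8 123.1 120.   89.9] depth med [0.5578 0.1927 0.0308] zmax 0.0362
boxall px 200.0 236.0 68 [414.1 155.4  41.8  30.2  -7.8] depth med [0.4124 0.1478 0.0429] zmax 0.0562
saltZ px 402.0 217.0 274 [ 462.8 -382.7   53.    41.8   89.9] depth med [ 0.4619 -0.3782  0.1049] zmax 0.1098
saltZ px 244.0 226.0 246 [438.3  28.3  44.1  44.   45.1] depth med [0.439  0.0273 0.105 ] zmax 0.1094
saltZ px 194.0 235.0 138 [415.6 160.   33.2  31.1  45.3] depth med [0.4162 0.16   0.0845] zmax 0.0908
spoon px 341.0 224.0 503 [ 458.8 -218.8  158.2   89.    38. ] depth med [ 0.4358 -0.2327  0.0061] zmax 0.0107
drain z [ 0.44414034 -0.31402605 -0.00061657] [ 0.51310678 -0.20268338  0.00489424] wt [ 0.47202684  0.1013079  -0.00277198] [ 0.40296486 -0.06468918 -0.00386678]
well [ 24  83 252] [ 25  80 252] [ 0.59557822 -0.25777782  0.01232082] [ 0.58512261 -0.36119468  0.00917695] [ 0.58848215 -0.30529106  0.02530905]
```

View pics/crop1.png

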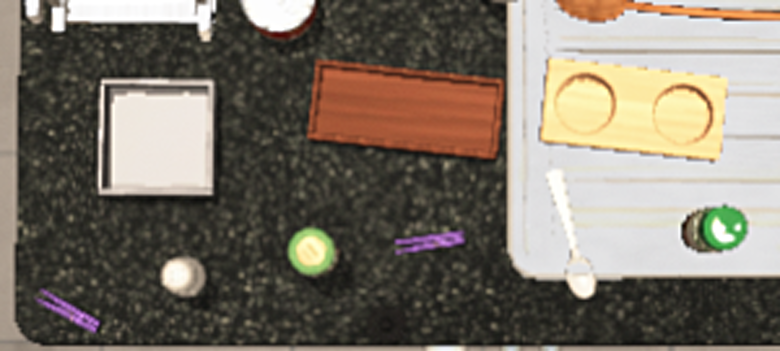

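```bash
cat >> h.py <<'E'
def go(x,y,z,th=None):
    """totals for the next moves: turn first, then shift (tool axes after the turn), cm/rad"""
    s=state();M=rot(s['ee_rot']);t0=np.arctan2(M[1,0],M[0,0]);p=s['ee_pos']
    d=0 if th is None else (t0-np.radians(th)+np.pi/2)%np.pi-np.pi/2
    M=M@R.from_euler('z',d).as_matrix()
    print('t',round(s['time'],2),'pos',np.round(p,4),'th',round(np.degrees(t0),1),'open',round(s['opening'],4),'grip',np.round(s['grasp_force'],1),'F',np.round(s['ft_force'],1),'q6',round(s['qpos'][5],2),
      '| turn',round(d,3),'shift cm',np.round(M.T@(np.array([x,y,z])-p)*100,2))
E
python3 - <<'E'
from m import *
c=cam('top');f=c['frame'].astype(int);P=cloud(c)
v,u=np.mgrid[:420,:560];roi=(v>190)&(v<252)&(u>330)&(u<358)
h=cv2.cvtColor(c['frame'],cv2.COLOR_RGB2HSV)
warm=(f[...,0]-f[...,2]>12)&(f[...,0]>170)&roi
for k in comps(warm,15): print(k.sum(),u[k].min(),u[k].max(),v[k].min(),v[k].max(),rect(c,k,.006))
k=warm
w=onplane(c,np.c_[u[k],v[k]],.006)[:,:2]*1000
print(w[w[:,0].argmax()],w[w[:,0].argmin()])
go(.4625,-.379,.059+.08)
E
```

```text
57 343 357 208 217 [ 476.3 -256.2   39.5   23.8   81.9]
32 343 351 224 231 [ 437.2 -249.    22.1   19.3   89.9]
111 331 357 234 244 [ 405.9 -240.    71.8   26.1   86.1]
[ 529.69056145 -277.51918232] [ 391.80149787 -257.0211364 ]
t 0.2 pos [ 0.2564 -0.5698  0.2143] th 24.2 open 0.095 grip 0.0 F [-0.4  0.2  1.1] q6 -0.11 | turn 0 shift cm [26.62 -8.94  7.54]
```

Call:
send_rows --deltas '[[[2.66,-0.9,0,0,9.5],[2.66,-0.9,0,0,9.5],[2.66,-0.9,0,0,9.5],[2.66,-0.9,0,0,9.5],[2.66,-0.9,0,0,9.5],[2.66,-0.9,0,0,9.5],[2.66,-0.9,0,0,9.5],[2.66,-0.9,0,0,9.5],[2.66,-0.9,0,0,9.5],[2.66,-0.84,0,0,9.5]]]'

```text
time: 1.2
ee_pos: [0.4631, -0.3784, 0.2146]
ee_rot: [-0.0, 0.978, 0.21, -0.0]
ft_force: [0.2, -0.2, -0.5]
opening: 0.0953
grasp_force: 0.0
```

```bash
python3 - <<'E'
from m import *
go(.4625,-.379,.059)
c=cam('top','top2.png')
x0=cv2.resize(c['frame'][185:260,320:420],None,fx=7,fy=7,interpolation=cv2.INTER_CUBIC);cv2.imwrite('pics/crop2.png',x0[...,::-1])
E
```

```text
t 1.2 pos [ 0.4631 -0.3784  0.2146] th 24.2 open 0.0953 grip 0.0 F [ 0.2 -0.2 -0.5] q6 0.35 | turn 0 shift cm [-0.08  0.04 15.56]
```

View pics/crop2.png

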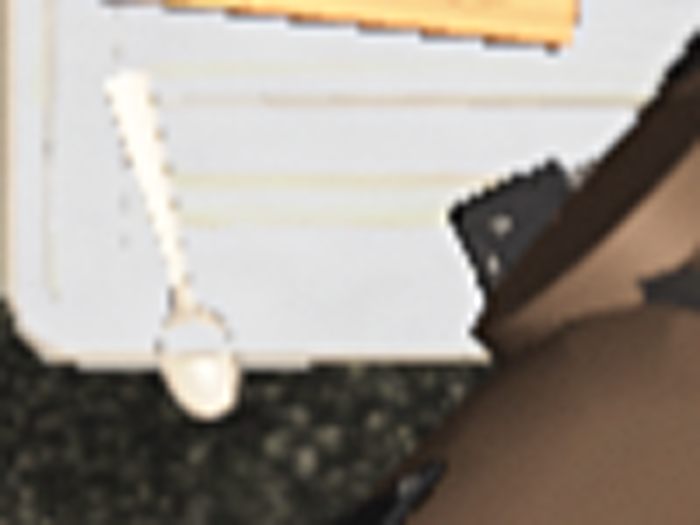

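The crop shows the spoon running from the handle tip at image (337.4,195.2) to the bowl end at (349.2,244.2). The gripper is above jar b.

Call:
send_rows --deltas '[[[0,0,3,0,9.5],[0,0,3,0,9.5],[0,0,3,0,9.5],[0,0,3,0,9.5],[0,0,2.5,0,9.5],[0,0,1,0,9.5],[0,0,0,0,3.5],[0,0,0,0,3.5],[0,0,0,0,3.5],[0,0,0,0,3.5]]]'

```text
time: 2.25
ee_pos: [0.4627, -0.3797, 0.0608]
ee_rot: [0.001, 0.978, 0.21, 0.0]
ft_force: [0.6, 0.3, 0.1]
opening: 0.0685
grasp_force: 0.0
```

Call:
send_rows --deltas '[[[0,0,0,0,3.5],[0,0,0,0,3.5],[0,0,0,0,3.5],[0,0,0,0,3.5],[0,0,0,0,3.5]]]'

```text
time: 2.75
ee_pos: [0.4625, -0.3794, 0.0598]
ee_rot: [0.0, 0.978, 0.21, 0.0]
ft_force: [1.1, -0.0, 3.4]
opening: 0.0453
grasp_force: 29.9
```

```bash
python3 - <<'E'
from m import *
go(.584,-.359,.12)
c=cam('top')
a,b=onplane(c,[[337.4,195.2],[349.2,244.2]],.005)[:,:2]
print(a,b,(a+b)/2,np.linalg.norm(a-b),np.degrees(np.arctan2(*(a-b)[::-1])))
E
```

```text
t 2.75 pos [ 0.4625 -0.3794  0.0598] th 24.2 open 0.0453 grip 29.9 F [ 1.1 -0.   3.4] q6 0.35 | turn 0 shift cm [11.92  3.13 -6.01]
[ 0.52640261 -0.22325245] [ 0.3912446  -0.25495397] [ 0.4588236  -0.23910321] 0.13882605556311844 13.200197502315394
```

Call:
send_rows --deltas '[[[0,0,-1,0,3.5],[0,0,-3,0,3.5],[0,0,-3,0,3.5],[2,0.5,0,0,3.5],[2,0.5,0,0,3.5],[2,0.55,0,0,3.5],[2,0.53,0,0,3.5],[2,0.5,0,0,3.5],[1.9,0.55,0,0,3.5],[0,0,0,0,3.5]]]'

```text
time: 3.8
ee_pos: [0.5853, -0.3583, 0.1298]
ee_rot: [0.0, 0.978, 0.211, 0.0]
ft_force: [-0.3, -0.2, -1.4]
opening: 0.0452
grasp_force: 29.9
```

```bash
python3 - <<'E'
from m import *
go(.584,-.359,.069)
E
```

```text
t 3.8 pos [ 0.5853 -0.3583  0.1298] th 24.3 open 0.0452 grip 29.9 F [-0.3 -0.2 -1.4] q6 0.5 | turn 0 shift cm [-0.15  0.    6.08]
```

Call:
send_rows --deltas '[[[-0.15,0,2,0,3.5],[0,0,2,0,3.5],[0,0,1,0,3.5],[0,0,0.6,0,3.5],[0,0,0.5,0,3.5],[0,0,0,0,3.5],[0,0,0,0,5],[0,0,0,0,6.5],[0,0,0,0,7.5],[0,0,0,0,7.5]]]'

```text
time: 4.8
ee_pos: [0.5825, -0.3597, 0.069]
ee_rot: [0.0, 0.978, 0.21, 0.0]
ft_force: [1.1, 0.3, -0.5]
opening: 0.0689
grasp_force: 0.0
```

Call:
send_rows --deltas '[[[0,0,0,0,8.5],[0,0,-1,0,8.5],[0,0,-3,0,8.5],[0,0,-4,0,8.5],[0,0,-4,0,8.5],[0,0,-2,0,8.5]]]'

```text
time: 5.4
ee_pos: [0.5831, -0.3601, 0.2134]
ee_rot: [0.002, 0.978, 0.21, 0.002]
ft_force: [0.8, 0.5, -0.0]
opening: 0.0852
grasp_force: 0.0
```

```bash
python3 - <<'E'
from m import *
go(.459,-.239,.06,13.2)
E
```

```text
t 5.4 pos [ 0.5831 -0.3601  0.2134] th 24.2 open 0.0852 grip 0.0 F [ 0.8  0.5 -0. ] q6 0.5 | turn 0.192 shift cm [ -9.36 -14.68  15.25]
```

Call:
send_rows --deltas '[[[0,0,0,0.1,4],[0,0,0,0.092,4],[-1.87,-2.94,0,0,4],[-1.87,-2.94,0,0,4],[-1.87,-2.94,0,0,4],[-1.87,-2.94,0,0,4],[-1.88,-2.92,0,0,4],[0,0,4,0,4],[0,0,4,0,4],[0,0,4,0,4]]]'

```text
time: 6.4
ee_pos: [0.458, -0.2383, 0.0887]
ee_rot: [0.001, 0.993, 0.115, 0.001]
ft_force: [0.5, -0.2, -1.0]
opening: 0.0401
grasp_force: 0.0
```

```bash
python3 - <<'E'
from m import *
go(.459,-.239,.004,13.2)
E
```

```text
t 6.4 pos [ 0.458  -0.2383  0.0887] th 13.2 open 0.0401 grip 0.0 F [ 0.5 -0.2 -1. ] q6 0.73 | turn 0.001 shift cm [0.07 0.08 8.47]
```

Call:
send_rows --deltas '[[[0,0,3,0,4],[0,0,3,0,4],[0,0,1.5,0,4],[0,0,0.7,0,4],[0,0,0.3,0,4],[0,0,0,0,0],[0,0,0,0,0],[0,0,0,0,0],[0,0,0,0,0],[0,0,0,0,0]]]'

```text
time: 7.4
ee_pos: [0.4581, -0.2385, 0.0045]
ee_rot: [0.001, 0.993, 0.115, 0.001]
ft_force: [0.1, 0.1, 7.6]
opening: 0.023
grasp_force: 29.9
```

Call:
send_rows --deltas '[[[0,0,0,0,0],[0,0,0,0,0],[0,0,0,0,0]]]'

```text
time: 7.7
ee_pos: [0.4581, -0.2385, 0.0044]
ee_rot: [0.001, 0.993, 0.115, 0.001]
ft_force: [0.3, -0.2, 7.1]
opening: 0.023
grasp_force: 29.9
```

Call:
send_rows --deltas '[[[0,0,-1,0,0],[0,0,-3,0,0],[0,0,-4,0,0],[0,0,-2,-0.15,0],[0,0,0,-0.15,0],[0,0,0,-0.15,0],[0,0,0,-0.15,0],[0,0,0,-0.15,0],[0,0,0,-0.15,0],[0,0,0,-0.15,0]]]'

```text
time: 8.7
ee_pos: [0.4576, -0.238, 0.1044]
ee_rot: [0.0, 0.8, 0.6, 0.0]
ft_force: [-0.6, 0.1, -0.7]
opening: 0.0232
grasp_force: 30.0
```

Call:
send_rows --deltas '[[[0,0,0,-0.1,0],[0,0,0,-0.08,0],[0,0,0,0,0]]]'

```text
time: 9.0
ee_pos: [0.4576, -0.2381, 0.1043]
ee_rot: [0.0, 0.745, 0.668, 0.0]
ft_force: [0.1, -0.2, -1.6]
opening: 0.023
grasp_force: 30.0
```

```bash
python3 - <<'E'
from m import *
go(.590,-.0665,.10,83.8)
c=cam('scene');x0=cv2.resize(c['frame'][130:300,180:400],None,fx=3.4,fy=3.4);cv2.imwrite('pics/s3.png',x0[...,::-1])
E
```

```text
t 9.0 pos [ 0.4576 -0.2381  0.1043] th 83.8 open 0.023 grip 30.0 F [ 0.1 -0.2 -1.6] q6 -0.5 | turn -0.001 shift cm [18.49 11.31  0.43]
```

View pics/s3.png

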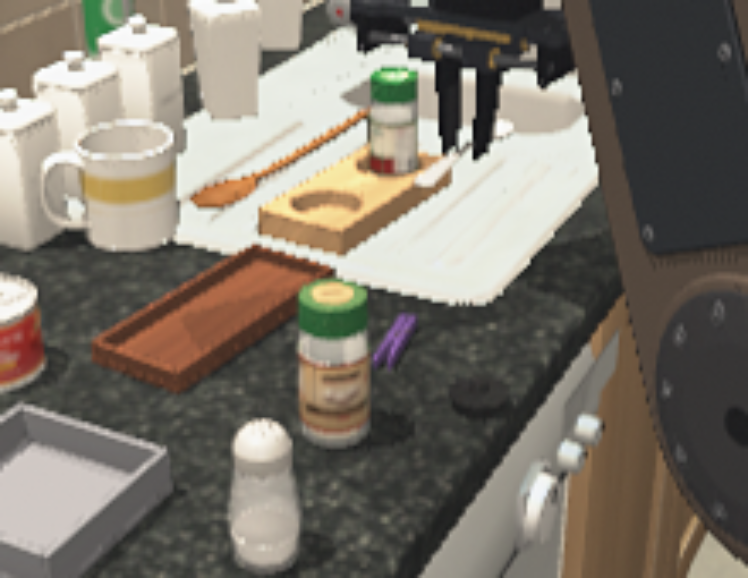

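Jar b stands in the far well at crop (395,120), and the spoon is held between the fingers at (455,165). Next I carry the spoon to the tray.

Call:
send_rows --deltas '[[[2.3,1.4,0,0,0],[2.3,1.4,0,0,0],[2.3,1.4,0,0,0],[2.3,1.4,0,0,0],[2.3,1.4,0,0,0],[2.3,1.4,0,0,0],[2.3,1.45,0,0,0],[2.4,1.45,0,0,0],[0,0,2,0,0],[0,0,2,0,0]]]'

```text
time: 10.05
ee_pos: [0.5909, -0.0658, 0.0638]
ee_rot: [0.001, 0.745, 0.667, 0.0]
ft_force: [-0.3, -1.4, -0.6]
opening: 0.0228
grasp_force: 30.0
```

```bash
python3 - <<'E'
from m import *
go(.590,-.0665,.011,83.8)
E
```

```text
t 10.05 pos [ 0.5909 -0.0658  0.0638] th 83.6 open 0.0228 grip 30.0 F [-0.3 -1.4 -0.6] q6 -0.11 | turn -0.003 shift cm [-0.08 -0.09  5.28]
```

Call:
send_rows --deltas '[[[0,-0.05,2,0,0],[0,0,2,0,0],[0,0,1,0,0],[0,0,0.3,0,0],[0,0,0,0,0],[0,0,0,0,3.3],[0,0,0,0,3.3],[0,0,0,0,3.3],[0,0,0,0,3.3],[0,0,-1,0,3.3]]]'

```text
time: 11.05
ee_pos: [0.5892, -0.0665, 0.0202]
ee_rot: [-0.001, 0.745, 0.667, -0.001]
ft_force: [0.2, 0.0, 0.3]
opening: 0.033
grasp_force: 0.0
```

Call:
send_rows --deltas '[[[0,0,-3,0,3.5],[0,0,-4,0,3.5],[0,0,-3,0,4]]]'

```text
time: 11.35
ee_pos: [0.59, -0.0667, 0.1234]
ee_rot: [0.001, 0.745, 0.667, 0.0]
ft_force: [-0.0, 0.6, -0.4]
opening: 0.0378
grasp_force: 0.0
```

```bash
python3 - <<'E'
from m import *
go(.4515,-.093,.12,-81.9)
E
```

```text
t 11.35 pos [ 0.59   -0.0667  0.1234] th 83.7 open 0.0378 grip 0.0 F [-0.   0.6 -0.4] q6 -0.11 | turn -0.251 shift cm [ -0.65 -14.09   0.32]
```

Call:
send_rows --deltas '[[[0,0,0,-0.13,4],[0,0,0,-0.12,4],[-0.1,-2.8,0,0,4],[-0.1,-2.8,0,0,4],[-0.1,-2.8,0,0,4],[-0.1,-2.8,0,0,4],[-0.2,-2.9,0,0,4],[0,0,3,0,4],[0,0,3,0,4],[0,0,2,0,4]]]'

```text
time: 12.35
ee_pos: [0.4508, -0.0923, 0.0401]
ee_rot: [0.0, 0.656, 0.755, 0.0]
ft_force: [-0.7, 0.2, 0.3]
opening: 0.04
grasp_force: 0.0
```

```bash
python3 - <<'E'
from m import *
go(.4515,-.093,.004,-81.9)
E
```

```text
t 12.35 pos [ 0.4508 -0.0923  0.0401] th 98.0 open 0.04 grip 0.0 F [-0.7  0.2  0.3] q6 -0.49 | turn -0.002 shift cm [-0.08  0.06  3.61]
```

Call:
send_rows --deltas '[[[0,0,2,0,4],[0,0,1.2,0,4],[0,0,0.4,0,4],[0,0,0,0,0],[0,0,0,0,0],[0,0,0,0,0],[0,0,0,0,0],[0,0,0,0,0],[0,0,0,0,0],[0,0,0,0,0]]]'

```text
time: 13.35
ee_pos: [0.4513, -0.0923, 0.0052]
ee_rot: [0.001, 0.656, 0.755, 0.0]
ft_force: [-0.4, 1.7, 6.9]
opening: 0.0147
grasp_force: 30.0
```

Call:
send_rows --deltas '[[[0,0,-1,0,0],[0,0,-3,0,0],[0,0,-4,0,0],[0,0,-4,0,0],[0,0,-4,-0.13,0],[0,0,0,-0.15,0],[0,0,0,-0.15,0],[0,0,0,-0.15,0],[0,0,0,-0.15,0],[0,0,0,-0.15,0]]]'

```text
time: 14.35
ee_pos: [0.4507, -0.0921, 0.1653]
ee_rot: [0.0, 0.269, 0.963, -0.0]
ft_force: [-0.8, -0.7, -0.5]
opening: 0.0144
grasp_force: 30.0
```

Call:
send_rows --deltas '[[[0,0,0,-0.15,0],[0,0,0,-0.15,0],[0,0,0,-0.15,0],[0,0,0,-0.1,0],[0,0,0,0,0]]]'

```text
time: 14.85
ee_pos: [0.4508, -0.0922, 0.1653]
ee_rot: [0.0, -0.0, 1.0, -0.0]
ft_force: [0.0, 0.0, -0.1]
opening: 0.0147
grasp_force: 30.0
```

```bash
python3 - <<'E'
from m import *
go(.557,.173,.16,180)
E
```

```text
t 14.85 pos [ 0.4508 -0.0922  0.1653] th -180.0 open 0.0147 grip 30.0 F [ 0.   0.  -0.1] q6 -1.92 | turn 0.001 shift cm [-10.62  26.52   0.52]
```

Call:
send_rows --deltas '[[[-1.1,2.65,0,0,0],[-1.1,2.65,0,0,0],[-1.1,2.65,0,0,0],[-1.1,2.65,0,0,0],[-1.1,2.65,0,0,0],[-1.1,2.65,0,0,0],[-1,2.65,0,0,0],[-1,2.65,0,0,0],[-1,2.65,0,0,0],[-1,2.65,0,0,0]]]'

```text
time: 15.85
ee_pos: [0.5573, 0.1739, 0.1651]
ee_rot: [0.0, 0.002, 1.0, -0.0]
ft_force: [0.6, -0.2, 0.2]
opening: 0.0147
grasp_force: 30.0
```

Call:
send_rows --deltas '[[[0,0,4,0,0],[0,0,4,0,0],[0,0,3,0,0],[0,0,2,0,0],[0,0,1.8,0,0],[0,0,0.4,0,0],[0,0,0,0,0],[0,0,0,0,2.8],[0,0,0,0,2.8],[0,0,0,0,2.8]]]'

```text
time: 16.85
ee_pos: [0.5575, 0.1727, 0.0133]
ee_rot: [0.001, 0.001, 1.0, 0.0]
ft_force: [-0.2, -0.3, 0.1]
opening: 0.027
grasp_force: 0.0
```

Call:
send_rows --deltas '[[[0,0,0,0,2.8],[0,0,-1,0,2.8],[0,0,-3,0,2.8],[0,0,-4,0,2.8],[0,0,-4,0,4],[0,0,-2,0,4]]]'

```text
time: 17.45
ee_pos: [0.558, 0.1729, 0.1568]
ee_rot: [0.002, 0.0, 1.0, 0.0]
ft_force: [-0.2, -1.2, 0.4]
opening: 0.0381
grasp_force: 0.0
```

```bash
python3 - <<'E'
from m import *
go(.3775,.2885,.12,60.8)
E
```

```text
t 17.45 pos [0.558  0.1729 0.1568] th 180.0 open 0.0381 grip 0.0 F [-0.2 -1.2  0.4] q6 -1.38 | turn -1.062 shift cm [-1.28 21.41  3.61]
```

Call:
send_rows --deltas '[[[2.25,1.45,0,0,4],[2.25,1.45,0,0,4],[2.25,1.45,0,0,4],[2.25,1.45,0,0,4],[2.25,1.45,0,0,4],[2.25,1.45,0,0,4],[2.25,1.45,0,0,4],[2.3,1.4,0,0,4],[0,0,0,-0.15,4],[0,0,0,-0.15,4]]]'

```text
time: 18.45
ee_pos: [0.3762, 0.2888, 0.1535]
ee_rot: [0.0, -0.153, 0.988, 0.0]
ft_force: [0.7, -1.4, 0.7]
opening: 0.0399
grasp_force: 0.0
```

Call:
send_rows --deltas '[[[0,0,1,-0.15,4],[0,0,1,-0.15,4],[0,0,2,-0.15,4],[0,0,2,-0.15,4],[0,0,2,-0.1,4],[0,0,2,-0.06,4],[0,0,0,0,4]]]'

```text
time: 19.15
ee_pos: [0.3761, 0.2879, 0.0515]
ee_rot: [-0.001, -0.505, 0.863, -0.0]
ft_force: [-0.1, 0.5, -0.2]
opening: 0.0402
grasp_force: 0.0
```

```bash
python3 - <<'E'
from m import *
go(.3775,.2885,.005,60.8)
E
```

```text
t 19.15 pos [0.3761 0.2879 0.0515] th -119.3 open 0.0402 grip 0.0 F [-0.1  0.5 -0.2] q6 -2.12 | turn -0.001 shift cm [-0.13 -0.1   4.65]
```

Call:
send_rows --deltas '[[[-0.1,-0.1,2,0,4],[0,0,2,0,4],[0,0,0.6,0,4],[0,0,0,0,0],[0,0,0,0,0],[0,0,0,0,0],[0,0,0,0,0],[0,0,0,0,0],[0,0,0,0,0],[0,0,0,0,0]]]'

```text
time: 20.15
ee_pos: [0.3785, 0.2889, 0.0074]
ee_rot: [0.001, -0.505, 0.863, -0.0]
ft_force: [-1.2, -0.5, 8.1]
opening: 0.0145
grasp_force: 30.0
```

Call:
send_rows --deltas '[[[0,0,-1,0,0],[0,0,-3,0,0],[0,0,-4,0,0],[0,0,-4,0.12,0],[0,0,-4,0.15,0],[0,0,0,0.15,0],[0,0,0,0.15,0],[0,0,0,0.15,0],[0,0,0,0.15,0],[0,0,0,0.15,0]]]'

```text
time: 21.15
ee_pos: [0.3779, 0.2886, 0.1673]
ee_rot: [0.0, -0.017, 1.0, 0.0]
ft_force: [0.7, 0.7, -0.7]
opening: 0.0144
grasp_force: 30.0
```

Call:
send_rows --deltas '[[[0,0,0,0.04,0],[0,0,0,0,0]]]'

```text
time: 21.35
ee_pos: [0.378, 0.2886, 0.1672]
ee_rot: [0.0, 0.001, 1.0, 0.0]
ft_force: [-0.1, -0.2, 0.2]
opening: 0.0145
grasp_force: 30.0
```

```bash
python3 - <<'E'
from m import *
go(.557,.211,.16,180)
E
```

```text
t 21.35 pos [0.378  0.2886 0.1672] th 179.9 open 0.0145 grip 30.0 F [-0.1 -0.2  0.2] q6 -1.06 | turn -0.001 shift cm [-17.9   -7.76   0.73]
```

Call:
send_rows --deltas '[[[-2.2,-0.95,0,0,0],[-2.2,-0.95,0,0,0],[-2.2,-0.95,0,0,0],[-2.2,-0.95,0,0,0],[-2.2,-1,0,0,0],[-2.3,-1,0,0,0],[-2.3,-1,0,0,0],[-2.3,-0.95,0,0,0],[0,0,3,0,0],[0,0,4,0,0]]]'

```text
time: 22.35
ee_pos: [0.5585, 0.2108, 0.0976]
ee_rot: [0.002, -0.0, 1.0, 0.0]
ft_force: [1.0, 0.4, -1.2]
opening: 0.0147
grasp_force: 30.0
```

Call:
send_rows --deltas '[[[0,0,4,0,0],[0,0,2,0,0],[0,0,1.7,0,0],[0,0,0.5,0,0],[0,0,0,0,0],[0,0,0,0,2.8],[0,0,0,0,2.8],[0,0,0,0,2.8],[0,0,0,0,2.8],[0,0,-1,0,2.8]]]'

```text
time: 23.35
ee_pos: [0.5566, 0.2109, 0.0242]
ee_rot: [-0.001, 0.0, 1.0, -0.0]
ft_force: [-0.9, -0.2, -0.1]
opening: 0.0279
grasp_force: 0.0
```

Call:
send_rows --deltas '[[[0,0,-3,0,2.8],[0,0,-4,0,4],[0,0,-4,0,6],[0,0,-4,0,8],[0,0,-4,0,9],[0,0,0,0,9.5]]]'

```text
time: 23.95
ee_pos: [0.5587, 0.2116, 0.2208]
ee_rot: [0.004, 0.0, 1.0, 0.001]
ft_force: [1.0, 0.7, -0.9]
opening: 0.0628
grasp_force: 0.0
```

```bash
python3 - <<'E'
from m import *
go(.4395,.0283,.2,180)
E
```

```text
t 23.95 pos [0.5587 0.2116 0.2208] th 180.0 open 0.0628 grip 0.0 F [ 1.   0.7 -0.9] q6 -1.32 | turn -0.001 shift cm [ 11.94 -18.33   1.93]
```

Call:
send_rows --deltas '[[[1.47,-2.28,0,0,9.5],[1.47,-2.28,0,0,9.5],[1.47,-2.28,0,0,9.5],[1.47,-2.28,0,0,9.5],[1.47,-2.28,0,0,9.5],[1.47,-2.28,0,0,9.5],[1.47,-2.28,0,0,9.5],[1.46,-2.28,0,0,9.5],[0,0,0,0,9.5]]]'

```text
time: 24.85
ee_pos: [0.4378, 0.0273, 0.2147]
ee_rot: [-0.0, 0.001, 1.0, -0.0]
ft_force: [0.9, 0.2, 0.1]
opening: 0.0952
grasp_force: 0.0
```

```bash
python3 - <<'E'
from m import *
go(.4395,.0283,.059,180)
E
```

```text
t 24.85 pos [0.4378 0.0273 0.2147] th 179.8 open 0.0952 grip 0.0 F [0.9 0.2 0.1] q6 -1.66 | turn -0.003 shift cm [-0.18  0.11 15.57]
```

Call:
send_rows --deltas '[[[-0.2,0.1,3,0,9.5],[0,0,3,0,9.5],[0,0,3,0,9.5],[0,0,3,0,9.5],[0,0,2.5,0,9.5],[0,0,1,0,9.5],[0,0,0,0,3.5],[0,0,0,0,3.5],[0,0,0,0,3.5],[0,0,0,0,3.5]]]'

```text
time: 25.85
ee_pos: [0.4419, 0.0298, 0.0605]
ee_rot: [0.001, 0.0, 1.0, -0.0]
ft_force: [-0.5, 0.7, 0.7]
opening: 0.0683
grasp_force: 0.0
```

Call:
send_rows --deltas '[[[0,0,0,0,3.5],[0,0,0,0,3.5],[0,0,0,0,3.5],[0,0,0,0,3.5],[0,0,0,0,3.5]]]'

```text
time: 26.35
ee_pos: [0.4416, 0.0297, 0.0597]
ee_rot: [0.0, 0.0, 1.0, -0.0]
ft_force: [-0.2, -0.4, 3.2]
opening: 0.0456
grasp_force: 29.9
```

Call:
send_rows --deltas '[[[0,0,-1,0,3.5],[0,0,-3,0,3.5],[0,0,-4,0,3.5],[0,0,-3,0,3.5],[0,0,0,0,3.5]]]'

```text
time: 26.85
ee_pos: [0.4427, 0.0297, 0.1733]
ee_rot: [0.003, 0.0, 1.0, -0.0]
ft_force: [0.4, -0.5, -0.9]
opening: 0.0458
grasp_force: 29.9
```

```bash
python3 - <<'E'
from m import *
go(.594,-.2555,.17,180)
E
```

```text
t 26.85 pos [0.4427 0.0297 0.1733] th 180.0 open 0.0458 grip 29.9 F [ 0.4 -0.5 -0.9] q6 -1.65 | turn -0.001 shift cm [-15.12 -28.52   0.45]
```

Call:
send_rows --deltas '[[[-1.5,-2.85,0,0,3.5],[-1.5,-2.85,0,0,3.5],[-1.5,-2.85,0,0,3.5],[-1.5,-2.85,0,0,3.5],[-1.5,-2.85,0,0,3.5],[-1.5,-2.85,0,0,3.5],[-1.5,-2.85,0,0,3.5],[-1.5,-2.85,0,0,3.5],[-1.6,-2.85,0,0,3.5],[-1.6,-2.85,0,0,3.5]]]'

```text
time: 27.85
ee_pos: [0.5932, -0.2564, 0.1687]
ee_rot: [-0.001, 0.0, 1.0, 0.0]
ft_force: [-0.2, -0.4, -0.8]
opening: 0.0455
grasp_force: 29.9
```

Call:
send_rows --deltas '[[[0,0,2,0,3.5],[0,0,2,0,3.5],[0,0,0,0,3.5]]]'

```text
time: 28.15
ee_pos: [0.5916, -0.2547, 0.1263]
ee_rot: [-0.003, 0.001, 1.0, 0.001]
ft_force: [-0.4, -0.4, -2.0]
opening: 0.0456
grasp_force: 29.9
```

```bash
python3 - <<'E'
from m import *
go(.594,-.2555,.069,180)
E
```

```text
t 28.15 pos [ 0.5916 -0.2547  0.1263] th 179.9 open 0.0456 grip 29.9 F [-0.4 -0.4 -2. ] q6 -2.08 | turn -0.001 shift cm [-0.27 -0.09  5.72]
```

Call:
send_rows --deltas '[[[-0.1,0,2,0,3.5],[0,0,2,0,3.5],[0,0,1,0,3.5],[0,0,0.6,0,3.5],[0,0,0.4,0,3.5],[0,0,0,0,3.5],[0,0,0,0,5],[0,0,0,0,6.5],[0,0,0,0,7.5],[0,0,0,0,7.5]]]'

```text
time: 29.15
ee_pos: [0.5944, -0.2554, 0.07]
ee_rot: [0.0, 0.0, 1.0, -0.0]
ft_force: [0.1, -0.1, -0.1]
opening: 0.0687
grasp_force: 0.0
```

Call:
send_rows --deltas '[[[0,0,0,0,7.5],[0,0,-1,0,7.5],[0,0,-3,0,7.5],[0,0,-4,0,7.5],[0,0,-4,0,7.5],[0,0,-4,0,7.5]]]'

```text
time: 29.75
ee_pos: [0.594, -0.2552, 0.2321]
ee_rot: [0.0, 0.0, 1.0, -0.0]
ft_force: [-0.8, -0.0, -0.3]
opening: 0.0754
grasp_force: 0.0
```

Call:
send_rows --deltas '[[[2.5,-2.5,0,0,7.5],[2.5,-2.5,0,0,7.5],[2.5,-2.5,0,0,7.5],[2.5,-2.5,0,0,7.5],[2.5,-2.5,0,0,7.5],[0,-2.5,0,0,7.5],[0,-2.5,0,0,7.5],[0,-2.5,0,0,7.5],[0,0,0,0,7.5],[0,0,0,0,7.5]]]'

```text
time: 30.75
ee_pos: [0.4688, -0.4551, 0.2298]
ee_rot: [-0.0, 0.001, 1.0, 0.0]
ft_force: [-0.5, 0.9, 0.4]
opening: 0.0751
grasp_force: 0.0
```

```bash
python3 - <<'E'
from m import *
c=cam('top');x0=cv2.resize(c['frame'][130:265,125:425],None,fx=2.6,fy=2.6,interpolation=cv2.INTER_CUBIC);cv2.imwrite('pics/top4.png',x0[...,::-1])
d=cam('scene');x0=cv2.resize(d['frame'][130:330,140:390],None,fx=2.9,fy=2.9);cv2.imwrite('pics/s4.png',x0[...,::-1])
P=cloud(c);h=cv2.cvtColor(c['frame'],cv2.COLOR_RGB2HSV).astype(int);H,S=h[...,0],h[...,1]
v,u=np.mgrid[:420,:560];roi=(v>140)&(v<262)&(u>130)&(u<440)
for n,m,z in(('purple',(H>125)&(H<160)&(S>80),.016),('green',(H>38)&(H<85)&(S>70),.114),('salt',(P[...,2]>.07)&(v>200)&(u<215),.085)):
    for k in comps(m&roi): print(n,rect(c,k,z),np.nanmedian(P[k],axis=0).round(4))
go(.5,-.3,.2)
E
```

```text
purple [557.7 209.9  63.4  11.    0.7] [0.5521 0.2109 0.0159]
purple [557.7 171.3  63.5  11.    0.6] [0.5602 0.1722 0.0151]
green [ 5.899e+02 -2.557e+02  4.150e+01  4.120e+01 -5.000e-01] [ 0.5864 -0.2515  0.1135]
green [ 579.9 -357.8   44.4   41.4  -89.8] [ 0.5819 -0.359   0.114 ]
salt [416.2 159.4  31.2  31.1 -89.6] [0.4162 0.1587 0.0849]
t 30.85 pos [ 0.4691 -0.4544  0.23  ] th 180.0 open 0.0749 grip 0.0 F [-0.7  0.6 -0.6] q6 -2.44 | turn 0 shift cm [-3.08 15.44  3.  ]
```

View pics/top4.png

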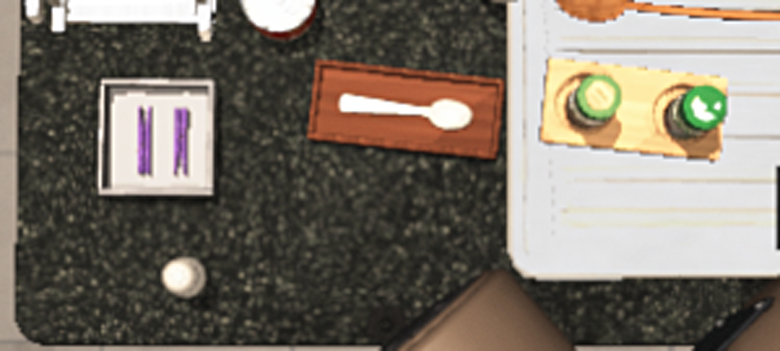

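View pics/s4.png

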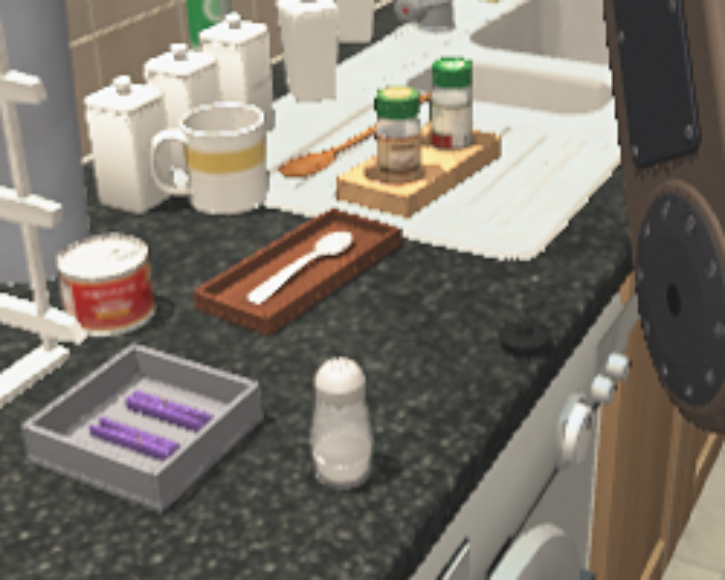

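Both pictures show the jars upright in the two wells at top crop (598,98) and (704,108), with cap tops at z of about 0.114, as they should be. The spoon lies in the tray at (405,110), the pegs are in the box at (145,142) and (180,142), and the salt shaker has not moved. The arm is clear of everything.

```bash
python3 -c "
from station import *
print(finish_job())"
```

```text
the job is handed in; nothing more can be done
None
```

The job is handed in at about 31 s of the 125 s allowed: the final pictures show both jars upright in the rack wells, the teaspoon in the cutlery tray, both pegs in the peg box and the salt shaker unmoved, but `finish_job()` returned no verdict.

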